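Scribe the stitch line on a bag base through a marking jig

TASK

Mark the stitch line on the brown bag-base board: slide the board under the jig's template until it is fully home and both spring catches snap in behind it, then take the scriber from its wooden stand and, pressing its spring tip lightly on the board through the slot, draw it slowly along the whole slot in one unbroken stroke, from the round eye to the plain end. Put the scriber back upright in its stand, and leave the board caught in the jig and the glue bottle, tape and beeswax where they are.

Things in the scene. Friction and masses are not known exactly. Their poses are not given: they have to be found in the camera images.
- jig: fixed marking jig, mm: origin on the bench under the seated board's middle; +x = way the board slides in. Plywood rails, inner faces y +-56.5, x -60..89; back stop face x 75.5. Aluminium template x -55..89, y +-71, z 10.5..14.5, on top (screws to 17), U-shaped slot 12 wide (see line0..8), corner radius 20. Mouth at -x with 10 high lead-ins spreading from y +-58 (x -122) to +-72 (x -145)
- board: loose dark brown fibreboard bag base, 150 x 110 x 8 mm, 0.11 to 0.22 kg, two brass eyelets near its rear edge, flat before the jig's mouth. Origin at the centre of its underside; x along its 150 mm, y along its 110 mm, its +x end goes in first. Seated, its origin and axes agree with the jig's and its rear 20 mm stay outside the template
- catch_left (a joint): left (jig +y) spring catch, a steel leaf on a pin at jig (-113, 66) mm reaching to x = -77. rad: 0 = sprung in, nose 50 mm from the jig's middle, behind the seated board's rear edge (2 mm play); about 0.2 = pushed aside by a passing board. A few newtons of push take the board past both catches
- catch_right (a joint): right (jig -y) spring catch, mirror image of the left one, pin at jig (-113, -66) mm; 0 = sprung in, grows as it is pushed aside
- scriber: loose black scriber, red band, 0.11 kg, upright in its stand. mm: origin on its axis at the underside of the flange (34 dia, 6 thick), z up: handle 22 dia from z 10 to 88, top at 100; nose 14 dia to z -20, narrowing to -28; 5 dia steel tip rod to z -46, sprung: gives up to 8 mm (1.8 N at first touch, 5.4 N fully in, then hard)
- tip (a point): the round end of the scriber's tip rod, on the axis; 46 mm below the scriber's origin when not pressed in; axes as the scriber's
- scriber_grip (a point): point on the scriber's axis at the height to grip the handle, 65 mm above its origin, 111 mm above the tip
- stand: fixed wooden block 70 x 70 x 60 mm with one upright hole of 24 mm diameter, 56 mm deep, in the middle of its top; origin at the centre of its underside, on the side table left of the bench. A small alarm clock, fixed, about 100 mm tall, stands nearer the robot at world (0.475, 0.28)
- stand_seat (a point): centre of the hole's mouth on the stand's top, 60 mm above the side table it stands on (6 mm lower than the bench); the scriber's origin sits here when it is put back, flange flat on the block
- glue: cream glue bottle with red cap, 42 x 61 x 164 mm, standing, 0.14 kg; origin at the centre of its underside; bystander
- tape: cream roll of tape lying flat, 100 mm diameter, 25 mm high; origin at the centre of its underside; bystander
- wax: round yellow cake of beeswax, 49 mm diameter, 18 mm high; origin at the centre of its underside; bystander
- line0 (a point): point 1 of 9 along the line to scribe, on the slot's centre line at the height of the seated board's top (8 mm above the bench): start of the line, in the middle of the slot's round eye, jig (-35, 38) mm
- line1 (a point): point 2 of 9 along the line to scribe, on the slot's centre line at the height of the seated board's top (8 mm above the bench): jig (-5, 38) mm
- line2 (a point): point 3 of 9 along the line to scribe, on the slot's centre line at the height of the seated board's top (8 mm above the bench): jig (22, 38) mm
- line3 (a point): point 4 of 9 along the line to scribe, on the slot's centre line at the height of the seated board's top (8 mm above the bench): middle of the first corner, jig (46.1, 32.1) mm
- line4 (a point): point 5 of 9 along the line to scribe, on the slot's centre line at the height of the seated board's top (8 mm above the bench): middle of the cross run, jig (52, 0) mm
- line5 (a point): point 6 of 9 along the line to scribe, on the slot's centre line at the height of the seated board's top (8 mm above the bench): middle of the second corner, jig (46.1, -32.1) mm
- line6 (a point): point 7 of 9 along the line to scribe, on the slot's centre line at the height of the seated board's top (8 mm above the bench): jig (22, -38) mm
- line7 (a point): point 8 of 9 along the line to scribe, on the slot's centre line at the height of the seated board's top (8 mm above the bench): jig (-5, -38) mm
- line8 (a point): point 9 of 9 along the line to scribe, on the slot's centre line at the height of the seated board's top (8 mm above the bench): end of the line, the slot's plain end, jig (-35, -38) mm
Not all that is in view belongs to the job. What is meant by the scriber is not blue, and is the smaller of those in its own colour.

How it is judged:
By the outcome, as a careful person would: the job done as asked, in the order asked, and still so for the second after the job is handed in, with the robot touching nothing.
It also fails if it takes over 72 s, if anything falls off the work surface, if the arm or the gripper's body presses on something with over 40 N, if the wrist force passes 120 N, or if a joint passes its speed limit or range.

ROBOT

A 7-joint arm with a two-finger parallel gripper is mounted at the origin on a cart in front of the work surface, level with it; the furniture and walls round the work are solid. World frame = base frame: x ahead of the robot, y to its left, z up, the work surface at z = 0. Lengths are in m, angles in rad, forces in N, time in s.
With the tool pointing down it reaches from about 0.4 to 0.85 m from the base axis. Payload 10.4 kg.
Tool frame: the origin (TCP) lies midway between the tips of the shut fingers; the grasp point (between the pads) lies 19 mm behind it; z points along the fingers, y is the line along which they close (so a half turn about z gives the same grasp; the last joint's range is limited). The gripper opens to 87 mm and grips with 3 to 60 N. Pads are 19 mm wide; open, the fingers measure 117 mm over their backs; the gripper's body (75 mm by 190 mm) begins 51 mm behind the grasp point.
Start: joints at [1.199, 0.332, -0.065, 1.46, 0.022, 1.35, -0.088], TCP at [0.214, -0.587, 0.223] pointing down, gripper open.
Joint ranges: [-2.6, 2.6], [-0.5, 2.12], [-1.47, 1.34], [0.16, 2.42], [-1.27, 4.41], [0.06, 2.06], [-2.6, 2.6]. Speed limits (rad/s): [2.22, 2.22, 2.79, 2.79, 3.14, 3.14, 3.14].

INTERFACE

Orientations are given as a rotation vector (axis times angle).
In Python, from station import ctrl, optics gives the robot as it stands.
- The arm moves only by the tool play_rows, never from a script. Its argument "commands" is a list of rows, each a list of 3 entries, a list of its own where there are three numbers: the shift along the world's x, y, z in cm, then the turn about the world's z in degrees, then the finger opening in cm, from 0 to 8.7. A call has 1 to 20 rows; each row is the pose to reach, as a shift and turn from the pose commanded when the call began; what a row does not reach only later rows make up. A row lasts 1/8 s, in which the tool goes at most 62.5 mm and 10.7 degrees, less where a joint would pass 70% of its speed; a pose out of reach is approached as far as the arm can. A call with a gripper value outside its range is refused whole. The fingers move at their own pace and stop on an object; "squeeze" is the grip in N (left out, the last holds). Time passes only in rows, so rows that repeat a pose let the fingers close. It gives the time, the measured TCP pose, the force, the opening and the grip force at its end, in the units of the state.
- ctrl.state(): the state, without advancing time (a new reading comes with each control period).
- optics.camera(name): name is "side" or "top"; returns a dict with "image" (400x640x3 uint8, blue, green, red), "z_map" (400x640 float32, m along the optical axis (not along the pixel's ray), 0 where there is no reading), "fx", "fy", "cx", "cy" (pixels), "D" ([k1, k2, p1, p2, k3] as OpenCV has them; the pictures are not rectified), "R" (3x3) and "t" (3): a world point X has camera coordinates R X + t. Camera axes: x right, y down, z forward; pixel columns grow to the right and rows downward; lengths in m; the calibration is good to about 2 mm. A picture is of the moment at which its call begins.
- ctrl.hand_in(): hands the job in; it is judged then, once.
The state is a dict: "clock": time; "joints": joint angles; "joint_vel": joint speeds; "joint_torque": joint torques, N m; "tool_pos": TCP position; "ee_rot": TCP orientation; "ft_force": force on the tool from outside, world axes, zero at the start; "wrist_torque": the same for the moment, N m; "grip_width": opening from 0.0 (shut) to 1.0 (fully open); "grip_force": force on a finger pad.
Only numpy, scipy, OpenCV 4.12 (cv2) and the standard library are available. Lean on these libraries where they do the work, as an engineer would, in place of code of your own. Each camera call takes 0.05 s, during which the arm holds its last target. There are 200 camera calls.

## Working session

There is one attempt and no reset: what is moved stays moved. The work goes in short steps, Python scripts to look and compute and a tool call to move; the robot and the scene stay as the last step left them, time stands still between calls to the robot, and variables do not carry over. Pictures are saved under pics/ and viewed, at most 10 in all, crops included, and the job is handed in when it is done.

Besides the shell and the picture viewer there is one more tool, called by a JSON object that holds its "fn" and its "kwargs". play_rows: Moves the arm, as the interface text tells. Its arguments: {"type":"object","properties":{"commands":{"type":"array"},"squeeze":{"type":"number"}},"required":["commands"]}

```bash
mkdir -p pics
cat > h.py <<'E'
import sys; sys.path.insert(0,'.')
import numpy as np, cv2
from station import ctrl, optics
def cam(n):
    c=optics.camera(n); c['K']=np.array([[c['fx'],0,c['cx']],[0,c['fy'],c['cy']],[0,0,1]]); c['D']=np.array(c['D'],float); c['R']=np.array(c['R']); c['t']=np.array(c['t']); return c
def ray(c,uv):
    p=cv2.undistortPoints(np.array(uv,float).reshape(-1,1,2),c['K'],c['D']).reshape(-1,2)
    d=np.c_[p,np.ones(len(p))]@c['R']; return -c['R'].T@c['t'],d
def plane(c,uv,z):
    o,d=ray(c,uv); return o+d*((z-o[2])/d[:,2])[:,None]
def depth(c,uv):
    o,d=ray(c,uv); uv=np.array(uv,int).reshape(-1,2); return o+d*c['z_map'][uv[:,1],uv[:,0]][:,None]
def proj(c,X):
    return cv2.projectPoints(np.array(X,float).reshape(-1,3),cv2.Rodrigues(c['R'])[0],c['t'],c['K'],c['D'])[0].reshape(-1,2)
E
python3 - <<'E'
from h import *
for n in('top','side'):
    c=cam(n); cv2.imwrite(f'pics/{n}0.png',c['image']); print(n,-c['R'].T@c['t'],c['R'].round(3).tolist(),c['fx'])
s=ctrl.state(); print({k:np.round(v,3).tolist() for k,v in s.items()})
E
ls
```

```text
top [0.37760377 0.06165504 1.33887481] [[0.024, -1.0, 0.007], [-0.987, -0.025, -0.158], [0.159, -0.003, -0.987]] 512.0450876340518
side [0.21125438 0.8844219  0.76558354] [[-0.922, -0.388, 0.01], [-0.242, 0.553, -0.797], [0.303, -0.737, -0.604]] 429.15004006605136
{'clock': 0.1, 'joints': [1.199, 0.333, -0.065, 1.461, 0.022, 1.35, -0.089], 'joint_vel': [-0.0, -0.001, 0.001, -0.002, 0.001, 0.0, 0.001], 'joint_torque': [0.001, -62.455, 0.024, -39.072, -0.061, 0.037, 0.0], 'tool_pos': [0.213, -0.587, 0.222], 'ee_rot': [-3.093, -0.545, 0.0], 'ft_force': [-0.39, 0.527, 0.193], 'wrist_torque': [0.018, -0.012, -0.034], 'grip_force': 0.0, 'grip_width': 1.003}
h.py
pics
```

View pics/top0.png

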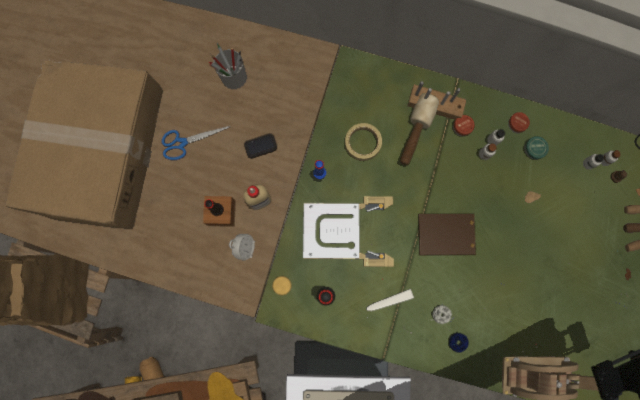

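View pics/side0.png

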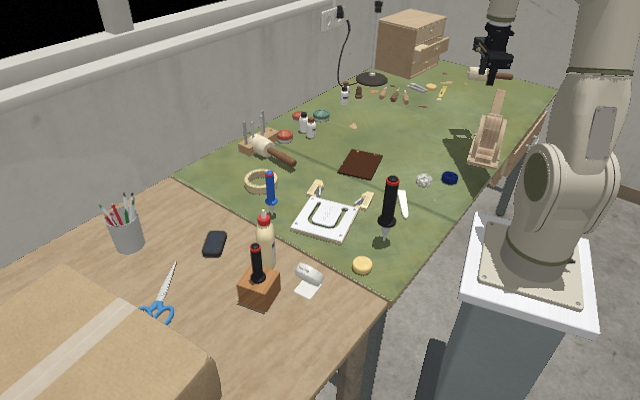

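Top view: the jig is at about (332,231) with its mouth to the right. The board is at (447,234), the stand with the small black scriber at (217,210), the glue at (256,195), the clock at (242,246) and the wax at (282,285). The big black decoy is at (326,296). The side view agrees. Next I measure.

Run:
```python
from h import *
c=cam('top'); im=c['image']; hsv=cv2.cvtColor(im,cv2.COLOR_BGR2HSV)
def rect(mask,box,z,name):
    m=np.zeros(mask.shape,np.uint8); x0,y0,x1,y1=box; m[y0:y1,x0:x1]=mask[y0:y1,x0:x1]*255
    k=max(cv2.findContours(m,cv2.RETR_EXTERNAL,cv2.CHAIN_APPROX_NONE)[0],key=cv2.contourArea)
    P=plane(c,k.reshape(-1,2),z)[:,:2]; r=cv2.minAreaRect((P*1000).astype(np.float32)); print(name,np.round(r[0],1),np.round(r[1],1),round(r[2],2),'zmed',np.median(depth(c,k.reshape(-1,2))[:,2]).round(4)); return k
H,S,V=[hsv[...,i].astype(int) for i in range(3)]
print(hsv[234,440],hsv[216,310],hsv[215,225],hsv[250,400])
rect((V<100)&((H<18)|(H>170))&(S>60),(405,200,490,270),.008,'board')
rect((S<50)&(V>150),(295,195,366,265),.0145,'template')
rect((H<14)&(S>120)&(V>70),(195,190,240,235),.054,'stand')
for n,b in(('a',(290,190,500,280)),('b',(190,170,290,270))):
    x0,y0,x1,y1=b; f=3.8 if n=='a' else 6
    o=im[y0:y1,x0:x1]; cv2.imwrite(f'pics/c{n}.png',cv2.resize(o,None,fx=f,fy=f,interpolation=cv2.INTER_CUBIC))
```

```text
[ 14 105  75] [  0   1 218] [ 13 155 127] [36 86 98]
board [ 523.4 -249.2] [106.3 148. ] 1.05 zmed 0.0094
template [524.9  55.5] [143.8 145.2] 1.37 zmed 0.016
stand [564.9 348.2] [72.4 72.6] 1.39 zmed 0.0558
```

View pics/ca.png

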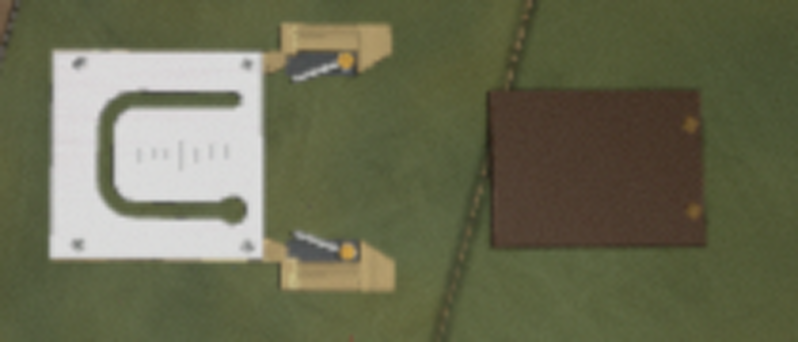

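View pics/cb.png

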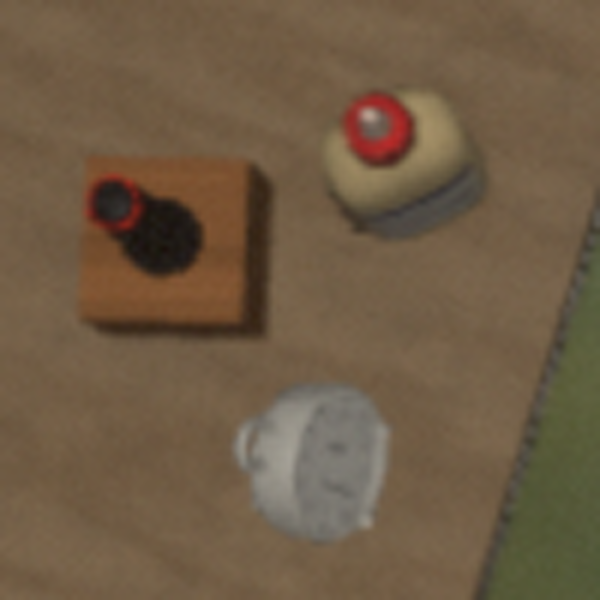

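The left crop shows the jig: eye at crop (233,209), the U opening to the right, catches at crop (320,67) and (320,245), and the board square with the jig to the right. The right crop shows the stand, with the scriber flange at crop (160,237), the glue at (405,160) and the clock at (320,460). Now I refine these with sub-pixel measurements and a second view.

```bash
cat >> h.py <<'E'
def blob(c,f,box,thr,F=8):
    """largest blob contour (subpixel uv) where scalar image f>thr inside box"""
    x0,y0,x1,y1=box; g=cv2.resize(f[y0:y1,x0:x1].astype(np.float32),None,fx=F,fy=F,interpolation=cv2.INTER_CUBIC)
    k=max(cv2.findContours((g>thr).astype(np.uint8),cv2.RETR_EXTERNAL,cv2.CHAIN_APPROX_NONE)[0],key=cv2.contourArea).reshape(-1,2)
    return (k+.5)/F-.5+[x0,y0]
def mrect(c,k,z,name):
    P=plane(c,k,z)[:,:2]*1000; r=cv2.minAreaRect(P.astype(np.float32)); print(name,np.round(r[0],1),np.round(r[1],1),round(r[2],2)); return r
E
python3 - <<'E'
from h import *
t=cam('top'); s=cam('side')
g=t['image'].min(2); gs=s['image'].min(2)
mrect(t,blob(t,g,(295,195,366,268),140),.0145,'templ top')
ks=blob(s,gs,(280,185,372,250),135); mrect(s,ks,.0145,'templ side')
b=t['image'].astype(int); gr=b[...,1]-b[...,2]  # green-red
print('gr board',gr[234,440],'bench',gr[250,400])
mrect(t,blob(t,-gr,(410,205,484,265),-( gr[250,400]+gr[234,440])/2),.008,'board top')
b2=s['image'].astype(int); gr2=b2[...,1]-b2[...,2]
print(gr2[165,360],gr2[165,320])
mrect(s,blob(s,-gr2,(330,142,392,190),-(gr2[165,360]+gr2[165,320])/2),.008,'board side')
hs=cv2.cvtColor(t['image'],cv2.COLOR_BGR2HSV).astype(int); hs2=cv2.cvtColor(s['image'],cv2.COLOR_BGR2HSV).astype(int)
mrect(t,blob(t,t['image'][...,2].astype(int)*0+hs[...,1],(195,188,240,238),125),.054,'stand')
# slot: dark on template (top)
k=blob(t,255-g,(309,208,357,256),255-130); P=plane(t,k,.0145)[:,:2]*1000; m=cv2.minAreaRect(P.astype(np.float32)); print('slot',np.round(m,2) if 0 else m)
# scriber tops and decoys: red band, blue
for nm,c,box in(('scr',s,(235,235,275,290)),('big',s,(370,165,410,245)),('blue',s,(258,160,282,220)),('glue',s,(250,205,280,270))):
    x0,y0,x1,y1=box; z=c['z_map'][y0:y1,x0:x1]; yy,xx=np.mgrid[y0:y1,x0:x1]; uv=np.c_[xx.ravel(),yy.ravel()]
    X=depth(c,uv); v=z.ravel()>0; X=X[v]; col=c['image'][y0:y1,x0:x1].reshape(-1,3).astype(int)[v]
    m=(col.max(1)<60)|((col[:,2]>110)&(col[:,1]<70))|((col[:,0]>110)&(col[:,2]<80)) if nm!='glue' else (col.min(1)>100)
    m&=X[:,2]>.06; Q=X[m]; print(nm,m.sum(),'zmax',Q[:,2].max().round(3),'med',np.median(Q,0).round(3))
o,d=ray(t,[[322,297],[319,172],[217.0,209]]); print(plane(t,[[326,296],[319,172]],0.0).round(3))
E
```

```text
templ top [525.2  55.4] [143.7 146.1] 0.89
templ side [521.9  14.8] [184.7 236.8] 1.74
gr board -16 bench 7
board top [ 525.6 -249.1] [114.9 152.4] 1.14
-28 6
board side [ 521.4 -246.1] [110.  156.6] 1.46
stand [564.1 343.6] [77.1 81.5] 1.57
slot ((523.9295654296875, 45.546966552734375), (90.58724212646484, 101.91175079345703), 0.8103609681129456)
scr 344 zmax 0.154 med [0.56  0.354 0.102]
big 637 zmax 0.2 med [0.354 0.077 0.13 ]
blue 215 zmax 0.145 med [0.664 0.097 0.105]
glue 449 zmax 0.158 med [0.589 0.264 0.1  ]
[[0.355 0.064 0.   ]
 [0.682 0.091 0.   ]]
```

```bash
cat > jig.py <<'E'
from h import *
from scipy.ndimage import map_coordinates
from scipy.optimize import least_squares
def edges(c,g,pose,half,ctr,z,span=8,n=40,skip=()):
    """subpixel edge points (world mm) along the 4 sides of a rectangle predicted at pose (x,y,deg)"""
    out=[]; a=np.radians(pose[2]); R=np.array([[np.cos(a),-np.sin(a)],[np.sin(a),np.cos(a)]])
    for i,(ax,sg) in enumerate(((0,1),(0,-1),(1,1),(1,-1))):
        if i in skip: continue
        for q in np.linspace(-.75,.75,n)*half[1-ax]:
            d=np.arange(-span,span+.1,.4); L=np.zeros((len(d),2)); L[:,ax]=sg*half[ax]+d; L[:,1-ax]=q
            W=(L+ctr)@R.T+pose[:2]; uv=proj(c,np.c_[W/1000,np.full(len(d),z)])
            p=np.convolve(map_coordinates(g,[uv[:,1],uv[:,0]],order=1),np.ones(5)/5,'same')
            gr=np.abs(np.diff(p))[4:-4]; w=gr**2; out.append((i,*(np.r_[(w*(d[4:-5]+.2)).sum()/w.sum()],),q))
    return np.array(out)
def fit(c,g,pose,half,ctr,z,**k):
    pose=np.array(pose,float)
    for _ in range(3):
        e=edges(c,g,pose,half,ctr,z,**k); off={}; sl=[]
        for i in set(e[:,0]):
            m=e[:,0]==i; d,q=e[m,1],e[m,2]; ok=abs(d-np.median(d))<1.5; s,b=np.polyfit(q[ok],d[ok],1); off[int(i)]=b
            sl.append((s if i in(0,) else -s if i==1 else s if i==3 else -s))
        dx=(off[0]-off[1])/2 if 0 in off and 1 in off else 0; dy=(off[2]-off[3])/2 if 2 in off and 3 in off else 0
        # side at +x: offset grows with q -> clockwise rotation -> negative
        th=np.median([-s_ if i<2 else -s_ for i,s_ in zip(sorted(off),sl)])
        sl=np.array(sl)
        a=np.radians(pose[2]); pose[:2]+=[np.cos(a)*dx-np.sin(a)*dy,np.sin(a)*dx+np.cos(a)*dy]; pose[2]+=np.degrees(np.mean(th))
    return pose,{k:round(v,2) for k,v in off.items()},np.degrees(sl).round(2)
E
python3 - <<'E'
from jig import *
t=cam('top'); s=cam('side')
for n,c in(('top',t),('side',s)):
    g=c['image'].astype(float).mean(2); gg=c['image'].astype(float)[...,2]-c['image'].astype(float)[...,1]
    print(n,'jig',*fit(c,c['image'].astype(float).min(2),(525.3,38.5,91.2),(72,71),(17,0),.0145))
    print(n,'board',*fit(c,gg,(524.5,-248.5,91.1),(75,55),(0,0),.008))
    print(n,'stand',*fit(c,c['image'].astype(float)[...,2],(564.5,346,91.4),(35,35),(0,0),.054))
E
```

```text
Traceback (most recent call last):
  File "jig.py", line 18, in fit
    e=edges(c,g,pose,half,ctr,z,**k); off={}; sl=[]
  File "jig.py", line 14, in edges
    return np.array(out)
           ~~~~~~~~^^^^^
ValueError: setting an array element with a sequence. The requested array has an inhomogeneous shape after 2 dimensions. The detected shape was (160, 3) + inhomogeneous part.
```

```bash
python3 - <<'E'
x=open('jig.py').read()
x=x.replace("out.append((i,*(np.r_[(w*(d[4:-5]+.2)).sum()/w.sum()],),q))","out.append((i,(w*(d[4:-5]+.2)).sum()/max(w.sum(),1e-9),q))")
x=x.replace("sl.append((s if i in(0,) else -s if i==1 else s if i==3 else -s))","sl.append(-s if i<2 else s)")
x=x.replace("(off[0]-off[1])","(off[0]+off[1])").replace("(off[2]-off[3])","(off[2]+off[3])")
a=x.index("        # side"); b=x.index("        sl=np"); x=x[:a]+"        th=np.median(sl)\n"+x[b:]
open('jig.py','w').write(x)
E
cat > m.py <<'E'
from jig import *
t=cam('top'); s=cam('side'); np.set_printoptions(suppress=True,precision=2)
for n,c in(('top',t),('side',s)):
    gg=c['image'].astype(float)[...,2]-c['image'].astype(float)[...,1]
    print(n,'jig',*fit(c,c['image'].astype(float).min(2),(525.3,38.5,91.2),(72,71),(17,0),.0145))
    print(n,'board',*fit(c,gg,(524.5,-248.5,91.1),(75,55),(0,0),.008))
    print(n,'stand',*fit(c,c['image'].astype(float)[...,2],(564.5,346,91.4),(35,35),(0,0),.054))
E
python3 m.py
```

```text
top jig [525.45  38.62  90.87] {0: np.float64(0.4), 1: np.float64(-0.4), 2: np.float64(0.52), 3: np.float64(-0.52)} [-0.04  0.45 -0.18  0.04]
top board [ 523.35 -249.43   91.36] {0: np.float64(0.07), 1: np.float64(-0.08), 2: np.float64(-0.51), 3: np.float64(0.51)} [ 0.18 -0.04 -0.04  0.04]
top stand [562.96 348.46  90.89] {0: np.float64(0.49), 1: np.float64(-0.1), 2: np.float64(-0.49), 3: np.float64(0.73)} [-0.12 -0.06 -0.58  0.09]
side jig [524.03  38.33  90.95] {0: np.float64(1.61), 1: np.float64(-1.61), 2: np.float64(0.93), 3: np.float64(-0.92)} [-0.   -0.02  0.    0.42]
side board [ 521.27 -245.72   91.39] {0: np.float64(1.59), 1: np.float64(-1.23), 2: np.float64(-0.19), 3: np.float64(0.18)} [-0.01 -0.06  0.03 -0.07]
side stand [562.98 346.83  90.43] {0: np.float64(0.06), 1: np.float64(-0.39), 2: np.float64(-2.33), 3: np.float64(2.33)} [-0.14 -1.25 -0.22  0.36]
```

{"fn": "play_rows", "kwargs": {"commands": [[[31.1,23.4,0],71.4,5],[[31.1,23.4,0],71.4,5],[[31.1,23.4,0],71.4,5],[[31.1,23.4,0],71.4,5],[[31.1,23.4,0],71.4,5],[[31.1,23.4,0],71.4,5],[[31.1,23.4,0],71.4,5],[[31.1,23.4,0],71.4,5],[[31.1,23.4,-18],71.4,5],[[31.1,23.4,-18],71.4,5],[[31.1,23.4,-18],71.4,5],[[31.1,23.4,-18],71.4,5],[[31.1,23.4,-20],71.4,5],[[31.1,23.4,-20],71.4,5]], "squeeze": 15}}

```text
clock: 2.2
tool_pos: [0.5246, -0.3539, 0.0231]
ee_rot: [2.195, 2.246, -0.0]
ft_force: [0.4, 0.8, 0.4]
grip_width: 0.572
grip_force: 0.0
```

{"fn": "play_rows", "kwargs": {"commands": [[[0,0,-1.9],0,5],[[0,0,-1.9],0,5],[[0,1.4,-1.9],0,5],[[0,2.0,-1.9],0,5],[[0,2.3,-1.9],0,5],[[0.08,3.0,-1.9],-0.1,5],[[0.16,3.8,-1.9],-0.2,5],[[0.24,4.6,-1.9],-0.2,5],[[0.32,5.4,-1.9],-0.3,5],[[0.4,6.2,-1.9],-0.4,5],[[0.47,7.0,-1.9],-0.4,5],[[0.52,7.8,-1.9],-0.5,5],[[0.52,8.0,-1.9],-0.5,5]]}}

```text
clock: 3.82
tool_pos: [0.53, -0.2725, 0.0036]
ee_rot: [-2.203, -2.239, -0.001]
ft_force: [0.5, -1.4, 0.6]
grip_width: 0.575
grip_force: 0.6
```

Run:
```python
from jig import *
t=cam('top'); s=cam('side')
print(ctrl.state()['tool_pos'],ctrl.state()['ft_force'])
for n,c in(('top',t),('side',s)):
    im=c['image'].astype(float); gg=im[...,2]-im[...,1]
    for y0 in(-189,):
        print(n,*fit(c,gg,(528,y0,90.9),(75,55),(0,0),.008,skip=(1,)))
a=t['image'][180:300,300:480]; b=s['image'][110:250,280:420]
cv2.imwrite('pics/p1.png',np.hstack([cv2.resize(a,None,fx=2.4,fy=2.4),cv2.resize(b,(288,288))]))
```

```text
[ 0.52982581 -0.27285368  0.00349441] [-0.53161108  0.22696484 -0.41286869]
top [ 529.53598775 -188.97600306   90.89990238] {0: np.float64(3.68), 2: np.float64(-0.46), 3: np.float64(0.37)} [-0.02  0.02  0.25]
side [ 527.25496734 -189.01164806   90.61920315] {0: np.float64(4.48), 2: np.float64(0.57), 3: np.float64(-0.57)} [-0.11 -0.03  0.66]
```

View pics/p1.png

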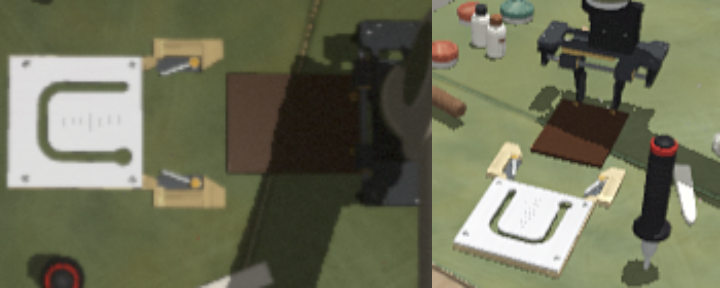

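The board travels with the fingers, squarely and on the jig's axis (crop: board front at about x=228, catches at x≈180–195). Next I push it in along the axis.

{"fn": "play_rows", "kwargs": {"commands": [[[-0.01,0.9,0],0,5],[[-0.03,1.8,0],0,5],[[-0.04,2.7,0],0,5],[[-0.06,3.6,0],0,5],[[-0.07,4.5,0],0,5],[[-0.08,5.4,0],0,5],[[-0.1,6.3,0],0,5],[[-0.11,7.2,0],0,5],[[-0.13,8.1,0],0,5],[[-0.14,9.0,0],0,5],[[-0.16,9.9,0],0,5],[[-0.17,10.8,0],0,5]]}}

```text
clock: 5.42
tool_pos: [0.5281, -0.1647, 0.0036]
ee_rot: [2.204, 2.239, 0.0]
ft_force: [-0.5, -1.9, -0.5]
grip_width: 0.577
grip_force: 1.0
```

Run:
```python
from h import *
t=cam('top'); s=cam('side'); print(ctrl.state()['tool_pos'],ctrl.state()['ft_force'])
a=t['image'][180:300,280:460]; b=s['image'][130:260,280:410]
cv2.imwrite('pics/p2.png',np.hstack([cv2.resize(a,None,fx=2.4,fy=2.4),cv2.resize(b,(288,288))]))
```

```text
[ 0.52826193 -0.16371999  0.00361192] [ 0.18516177 -0.35703273  0.15907425]
```

View pics/p2.png

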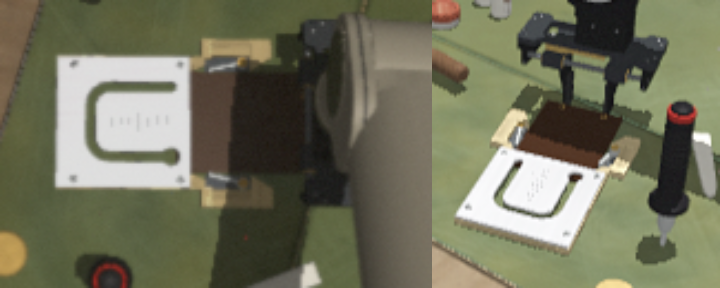

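The board has gone between the catches and is under the template's edge (crop x≈190). I carry on, slowing near the stop.

{"fn": "play_rows", "kwargs": {"commands": [[[-0.01,0.9,0],0,5],[[-0.03,1.8,0],0,5],[[-0.04,2.7,0],0,5],[[-0.06,3.6,0],0,5],[[-0.07,4.5,0],0,5],[[-0.08,5.4,0],0,5],[[-0.1,6.3,0],0,5],[[-0.11,7.2,0],0,5],[[-0.13,8.1,0],0,5],[[-0.14,9.0,0],0,5],[[-0.16,9.9,0],0,5],[[-0.16,10.4,0],0,5],[[-0.17,10.7,0],0,5],[[-0.17,11.0,0],0,5],[[-0.18,11.2,0],0,5]]}}

```text
clock: 7.4
tool_pos: [0.5264, -0.0534, 0.0036]
ee_rot: [2.204, 2.238, 0.0]
ft_force: [0.0, -2.6, 0.7]
grip_width: 0.576
grip_force: 1.4
```

{"fn": "play_rows", "kwargs": {"commands": [[[0,0.2,0],0,5],[[-0.01,0.4,0],0,5],[[-0.01,0.55,0],0,5],[[-0.01,0.7,0],0,5]]}}

```text
clock: 7.9
tool_pos: [0.5266, -0.0483, 0.0036]
ee_rot: [2.204, 2.236, -0.002]
ft_force: [1.9, -11.6, -1.2]
grip_width: 0.574
grip_force: 5.7
```

{"fn": "play_rows", "kwargs": {"commands": [[[0,0.1,0],0,5],[[0,0.25,0],0,5],[[0,0.25,0],0,5]]}}

```text
clock: 8.28
tool_pos: [0.5265, -0.0481, 0.0037]
ee_rot: [2.205, 2.233, -0.004]
ft_force: [1.6, -15.4, -0.3]
grip_width: 0.572
grip_force: 7.8
```

Run:
```python
from h import *
s=cam('side'); b=s['image'][160:260,285:385]
cv2.imwrite('pics/p3.png',cv2.resize(b,(600,600),interpolation=cv2.INTER_CUBIC))
```

```text
(no output)
```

View pics/p3.png

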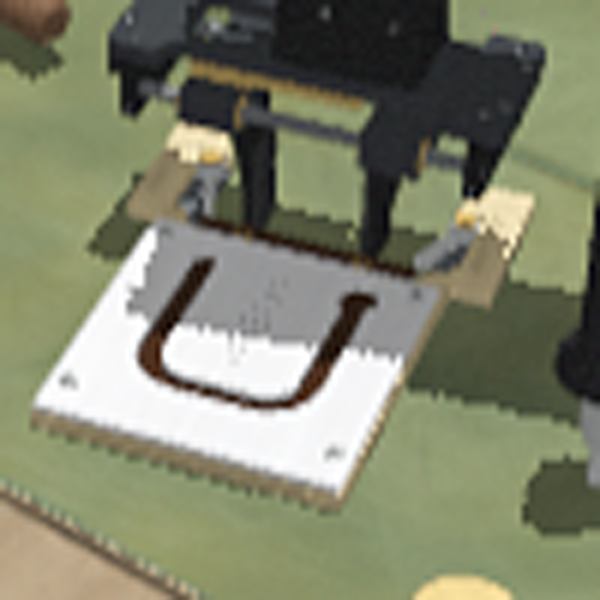

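Through the whole slot the board shows brown, and the push stopped hard at 15 N. I back off, rise, and check the catches.

{"fn": "play_rows", "kwargs": {"commands": [[[0,-1.5,0],0,5],[[0,-3,0],0,5],[[0,-3,6],0,5],[[0,-3,12],0,5],[[0,-3,18],0,5],[[0,-3,20],0,5],[[2,3,20],0,5],[[2,9,20],0,5],[[3,15,20],0,5],[[3.7,21,20],0,5],[[3.7,27,20],0,5],[[3.7,33,20],0,5],[[3.7,33,20],0,5]]}}

```text
clock: 9.95
tool_pos: [0.5607, 0.2923, 0.2032]
ee_rot: [-2.192, -2.245, -0.002]
ft_force: [-1.2, -0.7, -0.5]
grip_width: 0.577
grip_force: 0.0
```

Run:
```python
from jig import *
np.set_printoptions(suppress=True,precision=2)
t=cam('top'); s=cam('side'); st=ctrl.state(); print(st['tool_pos'],st['ft_force'],st['ee_rot'],st['joints'])
for n,c in(('top',t),('side',s)):
    print(n,'jig',*fit(c,c['image'].astype(float).min(2),(525,38.5,90.9),(72,71),(17,0),.0145))
a=t['image'][185:275,290:410]; b=s['image'][160:260,285:385]
cv2.imwrite('pics/p4.png',np.hstack([cv2.resize(a,(400,300),interpolation=cv2.INTER_CUBIC),cv2.resize(b,(300,300),interpolation=cv2.INTER_CUBIC)]))
```

```text
[0.56 0.29 0.2 ] [0.93 0.05 1.07] [-2.2  -2.24  0.  ] [-0.02  0.44 -0.7   1.44  0.29  1.36 -0.72]
top jig [525.45  38.59  90.86] {0: np.float64(0.43), 1: np.float64(-0.43), 2: np.float64(0.51), 3: np.float64(-0.51)} [-0.06  0.52 -0.19  0.06]
side jig [524.03  38.1   90.97] {0: np.float64(1.84), 1: np.float64(-1.84), 2: np.float64(0.94), 3: np.float64(-0.95)} [-0.   -0.02  0.01  0.39]
```

View pics/p4.png

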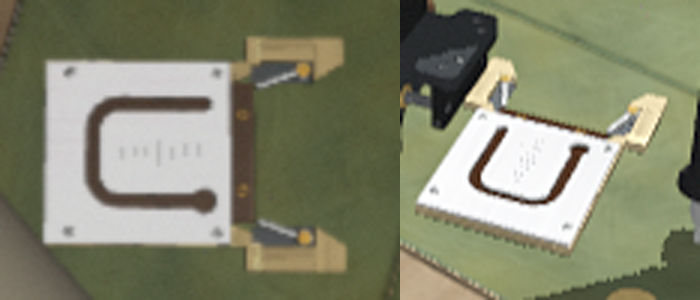

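Both leaf noses sit behind the board's rear edge (crop (258,85) and (258,225)) and the rear strip with the eyelets shows, so the board is home and caught. Next I locate the scriber's axis from the first pictures.

Run:
```python
from h import *
t=cam('top'); s=cam('side'); np.set_printoptions(suppress=True,precision=1)
T=cv2.imread('pics/top0.png').astype(int); S=cv2.imread('pics/side0.png').astype(int)
def cen(m,b):
    x0,y0,x1,y1=b; m=m[y0:y1,x0:x1]; n,l,st,ce=cv2.connectedComponentsWithStats(m.astype(np.uint8)); i=1+st[1:,4].argmax(); return ce[i]+[x0,y0],st[i]+[x0,y0,0,0,0]
red=lambda I:(I[...,2]-I[...,1]>50)&(I[...,1]<75)&(I[...,0]<75)
blk=lambda I:I.max(2)<62
# top: red ring bbox -> outer ring; compare at z .15
m=red(T)[195:215,203:216]; ys,xs=np.nonzero(m); r=np.array([(xs.min()+xs.max())/2+203,(ys.min()+ys.max())/2+195]); print('ring',r,np.ptp(xs),np.ptp(ys),plane(t,[r],.150)*1000)
c,st=cen(blk(T)|red(T),(198,192,232,222)); print(c,st)
# flange lower-right extent: fit circle to dark pixels at plane z=.06 away from handle
ys,xs=np.nonzero(blk(T)[200:220,206:228]); P=plane(t,np.c_[xs+206,ys+200],.06)*1000; print('flange xmin',P[:,0].min(),'ymin',P[:,1].min())
# side: handle axis per row
for v in (252,256,260,264,268,272,276,279):
    row=(blk(S)|red(S))[v,240:275]; x=np.nonzero(row)[0]; u=(x.min()+x.max())/2+240; o,d=ray(s,[[u,v]]); 
    # intersect ray with vertical plane x=.5625 direction: report where ray passes y=.347
    for k in(0.345,.349):
        q=o+d[0]*((k-o[1])/d[0,1]); print(v,x.min()+240,x.max()+240,'y',k*1000,q*1000,end=' | ')
    print()
```

```text
ring [208. 203.] 8 8 [[567.  348.9 150. ]]
[213.7 207.1] [204 199  19  17 186]
flange xmin 551.0059846177022 ymin 333.2059125087169
252 251 260 y 345.0 [566.  345.  130.4] | 252 251 260 y 349.0 [563.4 349.  135.1] | 
256 252 260 y 345.0 [565.9 345.  118.8] | 256 252 260 y 349.0 [563.2 349.  123.6] | 
260 252 261 y 345.0 [565.7 345.  106.9] | 260 252 261 y 349.0 [563.  349.  111.8] | 
264 252 261 y 345.0 [566.7 345.   94.4] | 264 252 261 y 349.0 [564.1 349.   99.3] | 
268 253 261 y 345.0 [566.5 345.   82.1] | 268 253 261 y 349.0 [563.9 349.   87.2] | 
272 253 262 y 345.0 [566.3 345.   69.7] | 272 253 262 y 349.0 [563.7 349.   74.8] | 
276 251 265 y 345.0 [566.2 345.   57. ] | 276 251 265 y 349.0 [563.5 349.   62.2] | 
279 251 264 y 345.0 [568.3 345.   46.3] | 279 251 264 y 349.0 [565.6 349.   51.7] |
```

{"fn": "play_rows", "kwargs": {"commands": [[[0.45,5.6,0],0,5],[[0.45,5.6,0],0,5],[[0.45,5.6,-4],0,5],[[0.45,5.6,-8],0,5],[[0.45,5.6,-10.3],0,5],[[0.45,5.6,-10.3],0,5],[[0.45,5.6,-10.3],0,3],[[0.45,5.6,-10.3],0,1.5],[[0.45,5.6,-10.3],0,1.5],[[0.45,5.6,-10.3],0,1.5],[[0.45,5.6,-10.3],0,1.5]], "squeeze": 30}}

```text
clock: 11.52
tool_pos: [0.568, 0.3423, 0.1011]
ee_rot: [2.204, 2.238, 0.001]
ft_force: [-0.3, -0.8, 3.8]
grip_width: 0.245
grip_force: 30.0
```

Run:
```python
from h import *
st=ctrl.state(); print({k:np.round(v,4).tolist() for k,v in st.items() if k in('tool_pos','ft_force','wrist_torque','grip_width','grip_force','ee_rot')})
```

```text
{'tool_pos': [0.568, 0.3423, 0.1011], 'ee_rot': [2.204, 2.2383, 0.0013], 'ft_force': [-0.2544, -0.8173, 3.8406], 'wrist_torque': [-0.0956, 0.0086, -0.0207], 'grip_force': 30.0, 'grip_width': 0.2453}
```

{"fn": "play_rows", "kwargs": {"commands": [[[0,0,0],0,4.5],[[0,0,0],0,4.5],[[0,0,0],0,4.5],[[-0.1,0.4,0],0,4.5],[[-0.1,0.4,0],0,4.5],[[-0.1,0.4,0],0,4.5]]}}

```text
clock: 12.28
tool_pos: [0.5667, 0.3462, 0.1005]
ee_rot: [2.204, 2.239, 0.0]
ft_force: [0.2, 0.8, 0.9]
grip_width: 0.516
grip_force: 0.0
```

Run:
```python
from h import *
st=ctrl.state(); print({k:np.round(v,4).tolist() for k,v in st.items() if k in('tool_pos','ft_force','wrist_torque','grip_width','grip_force','ee_rot')})
s=cam('side'); b=s['image'][200:310,210:310]
cv2.imwrite('pics/p5.png',cv2.resize(b,(545,600),interpolation=cv2.INTER_CUBIC))
g=proj(s,[st['tool_pos'],np.array(st['tool_pos'])+[0,0,.019]]); print(g)
```

```text
{'tool_pos': [0.5667, 0.3462, 0.1005], 'ee_rot': [2.204, 2.2387, 0.0], 'ft_force': [0.1869, 0.8128, 0.8805], 'wrist_torque': [0.0077, -0.1053, -0.0245], 'grip_force': 0.0, 'grip_width': 0.5164}
[[256.02419193 262.36139219]
 [255.34451523 256.01004631]]
```

View pics/p5.png

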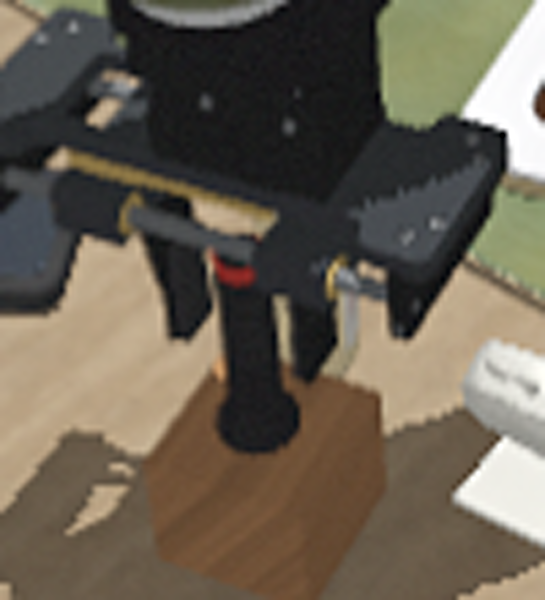

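The fingers straddle the handle (crop: tips at (185,335) and (310,375), handle at x≈253), and the projected TCP falls on the handle axis. I grip.

{"fn": "play_rows", "kwargs": {"commands": [[[0,0,0],0,3],[[0,0,0],0,1.5],[[0,0,0],0,1.5],[[0,0,0],0,1.5],[[0,0,0],0,1.5]], "squeeze": 40}}

```text
clock: 12.95
tool_pos: [0.5667, 0.3461, 0.1005]
ee_rot: [2.204, 2.238, -0.0]
ft_force: [-0.4, -0.4, -1.2]
grip_width: 0.245
grip_force: 40.0
```

```bash
cat > st.py <<'E'
from h import *
st=ctrl.state(); print({k:np.round(v,4).tolist() for k,v in st.items() if k in('clock','tool_pos','ft_force','wrist_torque','grip_width','grip_force','ee_rot')})
E
python3 st.py
```

```text
{'clock': 12.95, 'tool_pos': [0.5667, 0.3461, 0.1005], 'ee_rot': [2.2042, 2.2385, -0.0002], 'ft_force': [-0.3926, -0.4002, -1.2372], 'wrist_torque': [-0.0506, -0.0663, -0.0185], 'grip_force': 39.9978, 'grip_width': 0.2453}
```

{"fn": "play_rows", "kwargs": {"commands": [[[0,0,2],0,1.5],[[0,0,6],0,1.5],[[0,0,11],0,1.5],[[0,0,16],0,1.5],[[0,-1,17],0,1.5],[[-1,-5,17],10,1.5],[[-2,-10,17],20,1.5],[[-3.2,-15,17],30,1.5],[[-4.4,-20,17],40,1.5],[[-5.6,-25,17],50,1.5],[[-6.8,-30,17],60,1.5],[[-7.5,-33,17],70,1.5],[[-7.9,-34.3,17],80,1.5],[[-7.9,-34.3,14],90,1.5],[[-7.9,-34.3,10],90,1.5],[[-7.9,-34.3,10],90,1.5],[[-7.9,-34.3,10],90,1.5]], "squeeze": 55}}

```text
clock: 15.08
tool_pos: [0.4882, 0.0032, 0.2021]
ee_rot: [-0.024, 3.14, -0.0]
ft_force: [0.7, 0.2, -0.4]
grip_width: 0.241
grip_force: 55.0
```

```bash
python3 st.py
python3 - <<'E'
from h import *
t=cam('top');s=cam('side'); st=ctrl.state(); p=np.array(st['tool_pos'])
print('tcp',p,'pred tip side',proj(s,[p+[0,0,.019-.111],p+[0,0,.019-.065]]))
a=t['image'][170:290,270:390]; b=s['image'][150:260,280:390]
cv2.imwrite('pics/p6.png',np.hstack([cv2.resize(a,(300,300),interpolation=cv2.INTER_CUBIC),cv2.resize(b,(500,500),interpolation=cv2.INTER_CUBIC)[:300] if 0 else cv2.resize(b,(300,300),interpolation=cv2.INTER_CUBIC)]))
E
```

```text
{'clock': 15.075, 'tool_pos': [0.4882, 0.0032, 0.2021], 'ee_rot': [-0.024, 3.1403, -0.0], 'ft_force': [0.6816, 0.2422, -0.3561], 'wrist_torque': [0.1056, -0.1692, 0.0089], 'grip_force': 54.9977, 'grip_width': 0.2406}
tcp [0.48857583 0.00323739 0.20229053] pred tip side [[345.59380373 180.89959648]
 [346.5329848  166.31403862]]
```

View pics/p6.png

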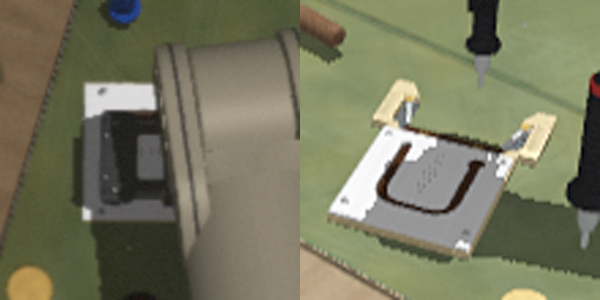

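In the side crop the tip shows at (480,87), which is image (346,182), against (345.6,181) predicted from the TCP. So the scriber sits on the tool axis within about 1 mm. Now I measure the slot's centre line directly in both views.

Run:
```python
from jig import *
np.set_printoptions(suppress=True,precision=2)
t=cam('top'); s=cam('side'); T=cv2.imread('pics/top0.png').astype(float).min(2); S=s['image'].astype(float); S=cv2.imread('pics/side0.png').astype(float).min(2)
pose=(524.7,38.4,90.9); a=np.radians(pose[2]); R=np.array([[np.cos(a),-np.sin(a)],[np.sin(a),np.cos(a)]])
d=np.arange(-11,11.01,.25)
def cross(c,g,p,n,zs):
    e=[]
    for sg,z in zip((-1,1),zs):
        L=np.array(p)+d[:,None]*np.array(n); W=L@R.T+pose[:2]; uv=proj(c,np.c_[W/1000,np.full(len(d),z/1000)])
        q=map_coordinates(g,[uv[:,1],uv[:,0]],order=1); thr=(np.percentile(q,90)+q.min())/2; i=q.argmin()
        r=range(i,0,-1) if sg<0 else range(i,len(d)-1)
        e.append(next((d[k] for k in r if q[k]>thr),np.nan))
    return e
for nm,c,g,zl,zc in(('top',t,T,(12.5,12.5),(12.5,12.5)),('side',s,S,(10.5,14.5),(10.5,14.5))):
    # legs: normal = jig y (+jigy = -worldx = near side camera)
    for y in(38,-38):
        E=np.array([cross(c,g,(x,y),(0,1),zl) for x in np.arange(-20,26,3)]); print(nm,'leg',y,'edges',np.nanmedian(E,0),'centre',np.nanmean(E,1)[[0,4,8,12,-1]],np.nanmedian(E.mean(1)))
    E=np.array([cross(c,g,(52,y),(1,0),zc) for y in np.arange(-15,16,3)]); print(nm,'cross edges',np.nanmedian(E,0),'centre',E.mean(1)[[0,5,-1]],np.nanmedian(E.mean(1)))
```

```text
top leg 38 edges [-6.88  5.  ] centre [-1.   -1.   -0.62 -1.   -1.12] -1.0
top leg -38 edges [-7.   4.5] centre [-1.38 -1.25 -1.25 -1.12 -1.38] -1.25
top cross edges [-5.25  6.25] centre [0.5  0.62 0.38] 0.5
side leg 38 edges [-6.5  5.5] centre [-0.25 -0.38 -0.5  -0.38 -0.75] -0.5
side leg -38 edges [-6.5   5.25] centre [-0.62 -0.25 -0.75 -0.75 -0.88] -0.625
side cross edges [-8.25  4.25] centre [-1.5  -2.25 -1.62] -2.0
```

{"fn": "play_rows", "kwargs": {"commands": [[[-0.04,-0.08,-4],0,1.5],[[-0.04,-0.08,-8],0,1.5],[[-0.04,-0.08,-9.7],0,1.5],[[-0.04,-0.08,-9.7],0,1.5],[[-0.04,-0.08,-10],0,1.5],[[-0.04,-0.08,-10],0,1.5]]}}

```text
clock: 16.02
tool_pos: [0.488, 0.0023, 0.1015]
ee_rot: [-0.024, 3.14, -0.0]
ft_force: [0.0, 0.0, -0.5]
grip_width: 0.244
grip_force: 55.0
```

```bash
python3 st.py
python3 - <<'E'
from h import *
s=cam('side'); p=np.array(ctrl.state()['tool_pos']); print(proj(s,[p+[0,0,.019-.111]]),[ctrl.state()['ft_force'][2]])
b=s['image'][180:240,300:380]
cv2.imwrite('pics/p7.png',cv2.resize(b,(800,600),interpolation=cv2.INTER_CUBIC))
E
```

```text
{'clock': 16.025, 'tool_pos': [0.488, 0.0023, 0.1015], 'ee_rot': [-0.024, 3.14, -0.0004], 'ft_force': [0.015, 0.0422, -0.4766], 'wrist_torque': [0.0627, -0.098, 0.0078], 'grip_force': 54.9976, 'grip_width': 0.2443}
[[344.01833006 210.36383929]] [np.float64(-1.0351608297788228)]
```

View pics/p7.png

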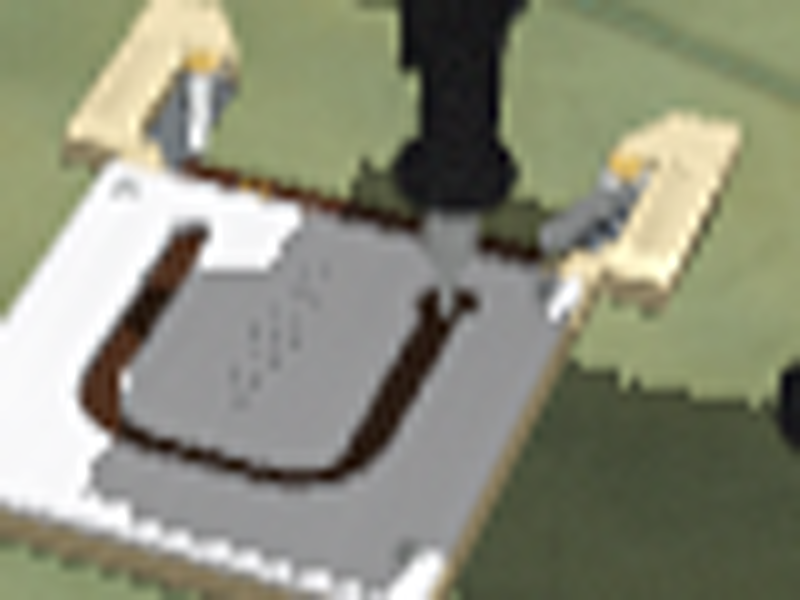

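The tip rod (crop (448,300)) stands in the middle of the eye (420–478). I lower it to press.

{"fn": "play_rows", "kwargs": {"commands": [[[0,0,-0.15],0,1.5],[[0,0,-0.3],0,1.5],[[0,0,-0.45],0,1.5],[[0,0,-0.45],0,1.5]]}}

```text
clock: 16.58
tool_pos: [0.4877, 0.0023, 0.0962]
ee_rot: [-0.024, 3.141, 0.0]
ft_force: [0.9, -0.4, 2.1]
grip_width: 0.241
grip_force: 55.0
```

```bash
for i in 1 2 3; do python3 -c "
from h import *
cam('side'); st=ctrl.state(); print(np.round(st['tool_pos'],4),np.round(st['ft_force'],2),np.round(st['wrist_torque'],3))"; done
python3 - <<'E'
import numpy as np
# path: polyline in jig mm, from eye to end with r=20 corners; print shifts (cm) from line0 in 2 mm steps
a=np.radians(90.87); R=np.array([[np.cos(a),-np.sin(a)],[np.sin(a),np.cos(a)]])
th=np.linspace(0,np.pi/2,200)
P=np.vstack([[[-35,38],[32,38]],np.c_[32+20*np.sin(th),18+20*np.cos(th)],[[52,-18]],np.c_[32+20*np.cos(th),-18-20*np.sin(th)],[[-35,-38]]])
s=np.r_[0,np.cumsum(np.hypot(*np.diff(P,axis=0).T))]; n=int(np.ceil(s[-1]/2.2)); print(s[-1],n)
q=np.linspace(0,s[-1],n+1); Q=np.c_[np.interp(q,s,P[:,0]),np.interp(q,s,P[:,1])]; W=(Q-P[0])@R.T/10
for i in range(0,n+1): print(i,*W[i].round(2),end=' ; ')
E
```

```text
[0.4877 0.0023 0.0963] [ 1.69 -0.68  2.33] [-0.087 -0.464  0.015]
[0.4876 0.0023 0.0963] [ 1.1  -0.27  1.62] [ 0.01  -0.579 -0.001]
[0.4876 0.0023 0.0963] [ 1.69 -0.16  2.1 ] [-0.071 -0.525  0.   ]
232.8316899537963 106
0 0.0 0.0 ; 1 -0.0 0.22 ; 2 -0.01 0.44 ; 3 -0.01 0.66 ; 4 -0.01 0.88 ; 5 -0.02 1.1 ; 6 -0.02 1.32 ; 7 -0.02 1.54 ; 8 -0.03 1.76 ; 9 -0.03 1.98 ; 10 -0.03 2.2 ; 11 -0.04 2.42 ; 12 -0.04 2.64 ; 13 -0.04 2.86 ; 14 -0.05 3.07 ; 15 -0.05 3.29 ; 16 -0.05 3.51 ; 17 -0.06 3.73 ; 18 -0.06 3.95 ; 19 -0.06 4.17 ; 20 -0.07 4.39 ; 21 -0.07 4.61 ; 22 -0.07 4.83 ; 23 -0.08 5.05 ; 24 -0.08 5.27 ; 25 -0.08 5.49 ; 26 -0.09 5.71 ; 27 -0.09 5.93 ; 28 -0.09 6.15 ; 29 -0.1 6.37 ; 30 -0.1 6.59 ; 31 -0.1 6.81 ; 32 -0.08 7.03 ; 33 -0.04 7.24 ; 34 0.03 7.45 ; 35 0.12 7.65 ; 36 0.23 7.84 ; 37 0.37 8.02 ; 38 0.52 8.18 ; 39 0.68 8.32 ; 40 0.86 8.44 ; 41 1.06 8.54 ; 42 1.26 8.63 ; 43 1.47 8.68 ; 44 1.69 8.72 ; 45 1.91 8.73 ; 46 2.13 8.73 ; 47 2.35 8.74 ; 48 2.57 8.74 ; 49 2.79 8.74 ; 50 3.01 8.75 ; 51 3.23 8.75 ; 52 3.45 8.75 ; 53 3.67 8.76 ; 54 3.89 8.76 ; 55 4.11 8.76 ; 56 4.33 8.77 ; 57 4.55 8.77 ; 58 4.77 8.77 ; 59 4.99 8.78 ; 60 5.2 8.78 ; 61 5.42 8.78 ; 62 5.64 8.78 ; 63 5.86 8.75 ; 64 6.08 8.7 ; 65 6.28 8.62 ; 66 6.48 8.53 ; 67 6.66 8.41 ; 68 6.83 8.27 ; 69 6.99 8.12 ; 70 7.13 7.94 ; 71 7.24 7.76 ; 72 7.34 7.56 ; 73 7.41 7.36 ; 74 7.47 7.14 ; 75 7.49 6.92 ; 76 7.5 6.7 ; 77 7.5 6.48 ; 78 7.51 6.26 ; 79 7.51 6.05 ; 80 7.51 5.83 ; 81 7.52 5.61 ; 82 7.52 5.39 ; 83 7.52 5.17 ; 84 7.53 4.95 ; 85 7.53 4.73 ; 86 7.53 4.51 ; 87 7.54 4.29 ; 88 7.54 4.07 ; 89 7.54 3.85 ; 90 7.55 3.63 ; 91 7.55 3.41 ; 92 7.55 3.19 ; 93 7.56 2.97 ; 94 7.56 2.75 ; 95 7.56 2.53 ; 96 7.57 2.31 ; 97 7.57 2.09 ; 98 7.57 1.87 ; 99 7.58 1.65 ; 100 7.58 1.43 ; 101 7.58 1.21 ; 102 7.59 0.99 ; 103 7.59 0.77 ; 104 7.59 0.55 ; 105 7.6 0.34 ; 106 7.6 0.12 ;
```

{"fn": "play_rows", "kwargs": {"commands": [[[0,0.1,0],0,1.5],[[0,0.3,0],0,1.5],[[-0.01,0.5,0],0,1.5],[[-0.01,0.7,0],0,1.5],[[-0.01,0.9,0],0,1.5],[[-0.02,1.1,0],0,1.5],[[-0.02,1.3,0],0,1.5],[[-0.02,1.5,0],0,1.5],[[-0.03,1.7,0],0,1.5]]}}

```text
clock: 17.85
tool_pos: [0.487, 0.0195, 0.0961]
ee_rot: [-0.024, 3.141, 0.0]
ft_force: [-0.1, -2.8, 1.9]
grip_width: 0.237
grip_force: 55.0
```

```bash
for i in 1 2 3; do python3 -c "
from h import *
s=cam('side'); st=ctrl.state(); print(np.round(st['tool_pos'],4),np.round(st['ft_force'],2),np.round(st['wrist_torque'],3))
if $i==3: cv2.imwrite('pics/p8.png',cv2.resize(s['image'][180:240,300:380],(800,600),interpolation=cv2.INTER_CUBIC)); p=np.array(st['tool_pos']); print((proj(s,[[p[0],p[1],.0145]])-[300,180])*10)"; done
```

```text
[0.487  0.0198 0.0961] [-0.74 -0.8   1.99] [-0.105 -0.169  0.01 ]
[0.4871 0.0199 0.0961] [-0.29 -0.27  3.13] [ 0.098 -0.162 -0.012]
[0.487  0.0199 0.0961] [0.37 0.21 1.43] [ 0.19  -0.149 -0.03 ]
[[422.34038824 327.70740594]]
```

View pics/p8.png

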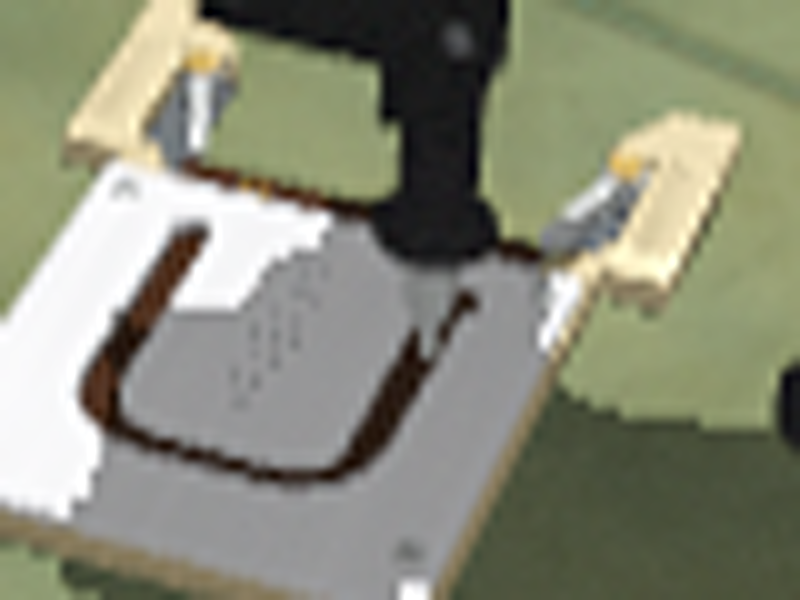

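The rod runs centrally in the slot (crop (427,345)) and the side force is gone. I continue the stroke.

{"fn": "play_rows", "kwargs": {"commands": [[[0.02,0.2,0],0,1.5],[[0.04,0.4,0],0,1.5],[[0.04,0.6,0],0,1.5],[[0.04,0.8,0],0,1.5],[[0.03,1.0,0],0,1.5],[[0.03,1.2,0],0,1.5],[[0.03,1.4,0],0,1.5],[[0.02,1.6,0],0,1.5],[[0.02,1.8,0],0,1.5],[[0.02,2.0,0],0,1.5],[[0.02,2.2,0],0,1.5],[[0.01,2.4,0],0,1.5],[[0.01,2.6,0],0,1.5],[[0.01,2.8,0],0,1.5],[[0.0,3.0,0],0,1.5],[[0.0,3.2,0],0,1.5],[[0.0,3.4,0],0,1.5],[[0.0,3.6,0],0,1.5],[[-0.01,3.8,0],0,1.5],[[-0.01,4.0,0],0,1.5]]}}

```text
clock: 20.5
tool_pos: [0.4869, 0.0595, 0.0961]
ee_rot: [-0.024, 3.141, 0.0]
ft_force: [-0.4, -2.5, 2.2]
grip_width: 0.245
grip_force: 55.0
```

```bash
python3 st.py
```

```text
{'clock': 20.5, 'tool_pos': [0.4869, 0.0595, 0.0961], 'ee_rot': [-0.0243, 3.1415, 0.0001], 'ft_force': [-0.4405, -2.5439, 2.1779], 'wrist_torque': [-0.513, -0.1311, 0.0136], 'grip_force': 55.0055, 'grip_width': 0.2452}
```

I've now viewed 12 pictures, which is over the limit of 10, so I view no more and work from numbers only.

{"fn": "play_rows", "kwargs": {"commands": [[[0.01,0.17,0],0,1.5],[[0.01,0.39,0],0,1.5],[[0,0.61,0],0,1.5],[[0,0.83,0],0,1.5],[[0,1.05,0],0,1.5],[[0.02,1.27,0],0,1.5],[[0.06,1.48,0],0,1.5],[[0.13,1.69,0],0,1.5],[[0.22,1.89,0],0,1.5],[[0.33,2.08,0],0,1.5],[[0.47,2.26,0],0,1.5],[[0.62,2.42,0],0,1.5],[[0.78,2.56,0],0,1.5],[[0.96,2.68,0],0,1.5],[[1.16,2.78,0],0,1.5],[[1.36,2.87,0],0,1.5],[[1.57,2.92,0],0,1.5],[[1.79,2.96,0],0,1.5],[[2.01,2.97,0],0,1.5]]}}

```text
clock: 22.88
tool_pos: [0.5072, 0.0892, 0.0961]
ee_rot: [0.024, -3.141, -0.001]
ft_force: [-2.3, -0.3, 2.9]
grip_width: 0.243
grip_force: 55.0
```

```bash
python3 st.py
```

```text
{'clock': 22.875, 'tool_pos': [0.5072, 0.0892, 0.0961], 'ee_rot': [0.0244, -3.1414, -0.0005], 'ft_force': [-2.2853, -0.2616, 2.9428], 'wrist_torque': [0.1202, 0.5527, -0.0237], 'grip_force': 54.9979, 'grip_width': 0.2428}
```

{"fn": "play_rows", "kwargs": {"commands": [[[0.17,0.02,0],0,1.5],[[0.39,0.03,0],0,1.5],[[0.61,0.03,0],0,1.5],[[0.83,0.04,0],0,1.5],[[1.05,0.04,0],0,1.5],[[1.27,0.05,0],0,1.5],[[1.49,0.05,0],0,1.5],[[1.71,0.05,0],0,1.5],[[1.93,0.06,0],0,1.5],[[2.15,0.06,0],0,1.5],[[2.37,0.07,0],0,1.5],[[2.59,0.07,0],0,1.5],[[2.81,0.08,0],0,1.5],[[3.03,0.08,0],0,1.5],[[3.24,0.08,0],0,1.5],[[3.46,0.09,0],0,1.5],[[3.68,0.09,0],0,1.5]]}}

```text
clock: 25.0
tool_pos: [0.544, 0.0899, 0.0961]
ee_rot: [0.024, -3.141, -0.0]
ft_force: [-2.9, 0.6, 2.4]
grip_width: 0.242
grip_force: 55.0
```

```bash
python3 st.py
```

```text
{'clock': 25.0, 'tool_pos': [0.544, 0.0899, 0.0961], 'ee_rot': [0.0242, -3.1415, -0.0002], 'ft_force': [-2.8631, 0.6167, 2.3813], 'wrist_torque': [0.1563, 0.6061, -0.0558], 'grip_force': 54.9977, 'grip_width': 0.2415}
```

{"fn": "play_rows", "kwargs": {"commands": [[[0.22,-0.02,0],0,1.5],[[0.44,-0.07,0],0,1.5],[[0.64,-0.15,0],0,1.5],[[0.84,-0.24,0],0,1.5],[[1.02,-0.36,0],0,1.5],[[1.19,-0.5,0],0,1.5],[[1.35,-0.65,0],0,1.5],[[1.49,-0.83,0],0,1.5],[[1.6,-1.01,0],0,1.5],[[1.7,-1.21,0],0,1.5],[[1.77,-1.41,0],0,1.5],[[1.83,-1.63,0],0,1.5],[[1.85,-1.85,0],0,1.5],[[1.86,-2.07,0],0,1.5],[[1.86,-2.29,0],0,1.5],[[1.87,-2.51,0],0,1.5],[[1.87,-2.72,0],0,1.5],[[1.87,-2.94,0],0,1.5],[[1.88,-3.16,0],0,1.5],[[1.88,-3.38,0],0,1.5]]}}

```text
clock: 27.5
tool_pos: [0.5626, 0.056, 0.0961]
ee_rot: [0.024, -3.141, -0.0]
ft_force: [0.2, 0.8, 2.5]
grip_width: 0.239
grip_force: 55.0
```

```bash
python3 st.py
```

```text
{'clock': 27.5, 'tool_pos': [0.5626, 0.056, 0.0961], 'ee_rot': [0.0244, -3.1414, -0.0002], 'ft_force': [0.2049, 0.7718, 2.4522], 'wrist_torque': [0.6829, -0.0908, 0.0184], 'grip_force': 54.9983, 'grip_width': 0.2386}
```

{"fn": "play_rows", "kwargs": {"commands": [[[0.02,-0.22,0],0,1.5],[[0.04,-0.44,0],0,1.5],[[0.05,-0.66,0],0,1.5],[[0.05,-0.88,0],0,1.5],[[0.06,-1.1,0],0,1.5],[[0.06,-1.32,0],0,1.5],[[0.06,-1.54,0],0,1.5],[[0.07,-1.76,0],0,1.5],[[0.07,-1.98,0],0,1.5],[[0.07,-2.2,0],0,1.5],[[0.08,-2.42,0],0,1.5],[[0.08,-2.64,0],0,1.5],[[0.08,-2.86,0],0,1.5],[[0.09,-3.08,0],0,1.5],[[0.09,-3.3,0],0,1.5],[[0.1,-3.52,0],0,1.5],[[0.1,-3.74,0],0,1.5],[[0.1,-3.96,0],0,1.5],[[0.11,-4.18,0],0,1.5],[[0.11,-4.4,0],0,1.5]]}}

```text
clock: 30.0
tool_pos: [0.5637, 0.012, 0.0961]
ee_rot: [-0.024, 3.141, 0.0]
ft_force: [-0.3, 1.7, 1.9]
grip_width: 0.24
grip_force: 55.0
```

```bash
python3 st.py
```

```text
{'clock': 30.0, 'tool_pos': [0.5637, 0.012, 0.0961], 'ee_rot': [-0.0242, 3.1415, 0.0002], 'ft_force': [-0.3002, 1.6577, 1.9412], 'wrist_torque': [0.6856, -0.1403, 0.0219], 'grip_force': 54.9979, 'grip_width': 0.2401}
```

{"fn": "play_rows", "kwargs": {"commands": [[[0.01,-0.2,0],0,1.5],[[0.01,-0.4,0],0,1.5],[[0.01,-0.6,0],0,1.5],[[0.02,-0.8,0],0,1.5],[[0.02,-0.95,0],0,1.5],[[0.02,-1.05,0],0,1.5]]}}

```text
clock: 30.75
tool_pos: [0.5639, 0.0015, 0.0961]
ee_rot: [-0.024, 3.141, 0.0]
ft_force: [0.3, 2.4, 2.3]
grip_width: 0.241
grip_force: 55.0
```

```bash
python3 st.py
```

```text
{'clock': 30.75, 'tool_pos': [0.5639, 0.0015, 0.0961], 'ee_rot': [-0.0242, 3.1415, 0.0], 'ft_force': [0.2707, 2.3708, 2.3221], 'wrist_torque': [0.8145, -0.131, 0.0223], 'grip_force': 54.9973, 'grip_width': 0.241}
```

{"fn": "play_rows", "kwargs": {"commands": [[[0,-0.1,0],0,1.5],[[0,-0.1,0],0,1.5]]}}

```text
clock: 31.0
tool_pos: [0.5639, 0.0002, 0.0961]
ee_rot: [0.024, -3.141, 0.001]
ft_force: [0.5, -0.1, 2.8]
grip_width: 0.242
grip_force: 55.0
```

```bash
python3 st.py
python3 - <<'E'
from h import *
s=cam('side'); im=s['image'].astype(int)
# dark board pixels still seen in the slot along its second leg, as jig-plane (z=.0145) centroid per cross-section near the end
m=(im[...,2]-im[...,0]>18)&(im.max(2)<120)
ys,xs=np.nonzero(m[195:235,308:360]); P=plane(s,np.c_[xs+308,ys+195],.0145)*1000
for Y in range(-12,40,4):
    q=P[(abs(P[:,1]-Y)<2)&(P[:,0]>540)]; print(Y,len(q),q[:,0].mean().round(1) if len(q) else '',end=' | ')
E
```

```text
{'clock': 31.0, 'tool_pos': [0.5639, 0.0002, 0.0961], 'ee_rot': [0.0239, -3.1415, 0.0006], 'ft_force': [0.503, -0.1483, 2.7605], 'wrist_torque': [0.2841, -0.1012, 0.0172], 'grip_force': 54.9963, 'grip_width': 0.2418}
-12 0  | -8 0  | -4 0  | 0 0  | 4 0  | 8 0  | 12 2 561.8 | 16 2 562.2 | 20 3 561.8 | 24 2 561.3 | 28 1 560.9 | 32 2 561.3 | 36 2 563.0 |
```

{"fn": "play_rows", "kwargs": {"commands": [[[0,0,2],0,1.5],[[0,0,6],0,1.5],[[0,0,11],0,1.5],[[0,0,16],0,1.5],[[0,1,17.4],0,1.5],[[0,5,17.4],-10,1.5],[[0,10,17.4],-20,1.5],[[0.1,15,17.4],-30,1.5],[[0.1,20,17.4],-40,1.5],[[0.2,25,17.4],-50,1.5],[[0.2,30,17.4],-60,1.5],[[0.3,33,17.4],-70,1.5],[[0.3,34.6,17.4],-80,1.5],[[0.3,34.6,17.4],-90,1.5],[[0.3,34.6,17.4],-90,1.5],[[0.3,34.6,17.4],-90,1.5]]}}

```text
clock: 33.05
tool_pos: [0.5668, 0.3463, 0.2699]
ee_rot: [2.2, 2.242, -0.001]
ft_force: [-0.2, -0.6, -1.5]
grip_width: 0.243
grip_force: 55.0
```

```bash
python3 st.py
python3 - <<'E'
from h import *
s=cam('side'); st=ctrl.state(); p=np.array(st['tool_pos']); im=s['image'].astype(int)
P=proj(s,[p+[0,0,.019-z] for z in(.111,.100,.085,.065)]); print(P)
# rod/nose is grey against wood: horizontal profile around predicted rows
for u,v in P[:3]:
    v=int(round(v)); print(v,[tuple(im[v,x]) for x in range(int(u)-7,int(u)+9,1)][::2])
v=int(round(P[3,1])); x=np.nonzero(im[v,225:290].max(1)<60)[0]+225; print('flange',v,x.min(),x.max())
E
```

```text
{'clock': 33.05, 'tool_pos': [0.5668, 0.3463, 0.2699], 'ee_rot': [2.2, 2.2425, -0.001], 'ft_force': [-0.2031, -0.574, -1.488], 'wrist_torque': [-0.0481, -0.1803, -0.0512], 'grip_force': 54.9972, 'grip_width': 0.2427}
[[253.04779842 235.38169416]
 [252.61445576 231.30645068]
 [252.01331931 225.64455957]
 [251.19295284 217.90146781]]
235 [(np.int64(141), np.int64(172), np.int64(191)), (np.int64(138), np.int64(169), np.int64(189)), (np.int64(139), np.int64(170), np.int64(191)), (np.int64(137), np.int64(146), np.int64(154)), (np.int64(137), np.int64(156), np.int64(167)), (np.int64(127), np.int64(159), np.int64(173)), (np.int64(156), np.int64(192), np.int64(206)), (np.int64(167), np.int64(204), np.int64(218))]
231 [(np.int64(142), np.int64(171), np.int64(191)), (np.int64(145), np.int64(174), np.int64(195)), (np.int64(141), np.int64(173), np.int64(194)), (np.int64(132), np.int64(151), np.int64(164)), (np.int64(133), np.int64(133), np.int64(129)), (np.int64(132), np.int64(160), np.int64(182)), (np.int64(156), np.int64(193), np.int64(207)), (np.int64(174), np.int64(211), np.int64(226))]
226 [(np.int64(138), np.int64(169), np.int64(190)), (np.int64(133), np.int64(165), np.int64(187)), (np.int64(128), np.int64(131), np.int64(130)), (np.int64(133), np.int64(134), np.int64(131)), (np.int64(133), np.int64(134), np.int64(132)), (np.int64(123), np.int64(123), np.int64(119)), (np.int64(143), np.int64(179), np.int64(191)), (np.int64(123), np.int64(157), np.int64(167))]
flange 218 243 259
```

The rod lies on the predicted axis, so the grip hasn't shifted. I lower it into the stand.

{"fn": "play_rows", "kwargs": {"commands": [[[0,0,-5],0,1.5],[[0,0,-10],0,1.5],[[0,0,-12.5],0,1.5],[[0,0,-14.5],0,1.5],[[0,0,-16],0,1.5],[[0,0,-16.7],0,1.5],[[0,0,-16.9],0,1.5],[[0,0,-16.9],0,1.5]]}}

```text
clock: 34.1
tool_pos: [0.5672, 0.3469, 0.1017]
ee_rot: [2.204, 2.238, 0.002]
ft_force: [-0.3, 0.2, -0.8]
grip_width: 0.244
grip_force: 55.0
```

```bash
python3 st.py
```

```text
{'clock': 34.1, 'tool_pos': [0.5672, 0.3469, 0.1017], 'ee_rot': [2.204, 2.2384, 0.0016], 'ft_force': [-0.2993, 0.2118, -0.7949], 'wrist_torque': [-0.0393, -0.0553, 0.0586], 'grip_force': 54.9974, 'grip_width': 0.2435}
```

{"fn": "play_rows", "kwargs": {"commands": [[[0,0,-0.1],0,1.5],[[0,0,-0.1],0,1.5]], "squeeze": 30}}

```text
clock: 34.35
tool_pos: [0.5671, 0.3468, 0.1005]
ee_rot: [2.204, 2.238, 0.001]
ft_force: [0.7, 0.3, -0.5]
grip_width: 0.248
grip_force: 30.0
```

```bash
python3 st.py
```

```text
{'clock': 34.35, 'tool_pos': [0.5671, 0.3468, 0.1005], 'ee_rot': [2.204, 2.2384, 0.0012], 'ft_force': [0.6542, 0.288, -0.4974], 'wrist_torque': [0.0489, -0.1068, -0.0014], 'grip_force': 29.9977, 'grip_width': 0.248}
```

{"fn": "play_rows", "kwargs": {"commands": [[[0,0,-0.05],0,1.5],[[0,0,-0.05],0,2.6],[[0,0,-0.05],0,3.5],[[0,0,-0.05],0,4.5],[[0,0,-0.05],0,4.5],[[0,0,-0.05],0,4.5],[[0,0,3],0,4.5],[[0,0,8],0,4.5],[[0,0,13],0,4.5],[[0,0,17],0,4.5],[[0,-6,18],0,4.5],[[0,-12,18],0,4.5],[[0,-18,18],0,4.5],[[0,-24,18],0,4.5],[[0,-30,18],0,4.5],[[0,-36,18],0,4.5],[[0,-42,18],0,4.5],[[0,-48,18],0,4.5],[[0,-54,18],0,4.5],[[0,-54,18],0,4.5]]}}

```text
clock: 36.85
tool_pos: [0.5656, -0.1996, 0.2794]
ee_rot: [2.214, 2.229, -0.003]
ft_force: [-0.2, -0.3, 0.4]
grip_width: 0.517
grip_force: 0.0
```

```bash
python3 st.py
python3 - <<'E'
from jig import *
np.set_printoptions(suppress=True,precision=2)
t=cam('top'); s=cam('side'); T0=cv2.imread('pics/top0.png').astype(int); S0=cv2.imread('pics/side0.png').astype(int)
for n,c,I0,bs in(('top',t,T0,{'stand+scr':(195,188,240,230),'glue':(240,180,272,212),'tape':(340,120,386,162),'wax':(270,274,294,298),'catchL?':(358,245,400,270),'catchR?':(358,195,400,215)}),('side',s,S0,{'stand+scr':(232,238,285,312),'glue':(250,206,280,270),'tape':(240,165,282,198),'wax':(348,252,376,278)})):
    I=c['image'].astype(int)
    for k,(x0,y0,x1,y1) in bs.items(): 
        d=abs(I[y0:y1,x0:x1]-I0[y0:y1,x0:x1]).max(2); print(n,k,'mean',d.mean().round(1),'n>40',(d>40).sum())
# board rear edge in the strip, and dark/grey catch noses vs initial
gg=t['image'].astype(float); gg=gg[...,2]-gg[...,1]
a=np.radians(90.87)
for y in(-30,-15,0,15,30):
    x=np.arange(-90,-56,.5); W=np.c_[525.5+np.cos(a)*x-np.sin(a)*y,38+np.sin(a)*x+np.cos(a)*y]; uv=proj(t,np.c_[W/1000,np.full(len(x),.008)])
    q=map_coordinates(gg,[uv[:,1],uv[:,0]],order=1); print('rear edge jig x at y',y,x[np.abs(np.diff(np.convolve(q,np.ones(3)/3,'same')))[2:-2].argmax()+2])
E
```

```text
{'clock': 36.85, 'tool_pos': [0.5656, -0.1996, 0.2794], 'ee_rot': [2.2137, 2.2287, -0.0033], 'ft_force': [-0.1637, -0.3472, 0.4011], 'wrist_torque': [0.0285, -0.043, 0.0319], 'grip_force': 0.0, 'grip_width': 0.5169}
top stand+scr mean 4.3 n>40 4
top glue mean 3.1 n>40 0
top tape mean 3.2 n>40 0
top wax mean 3.4 n>40 0
top catchL? mean 48.5 n>40 780
top catchR? mean 34.5 n>40 436
side stand+scr mean 4.6 n>40 131
side glue mean 5.3 n>40 84
side tape mean 1.4 n>40 0
side wax mean 1.2 n>40 0
rear edge jig x at y -30 -73.5
rear edge jig x at y -15 -73.0
rear edge jig x at y 0 -73.0
rear edge jig x at y 15 -73.5
rear edge jig x at y 30 -73.0
```

Run:
```python
from h import *
s=cam('side'); t=cam('top'); S=s['image'].astype(int); S0=cv2.imread('pics/side0.png').astype(int)
f=lambda I:(I.max(2)<62)|((I[...,2]-I[...,1]>50)&(I[...,1]<75))
for v in(246,250,256,262,268,272,276,279):
    r=[]
    for I in(S0,S): x=np.nonzero(f(I)[v,240:272])[0]+240; r.append((x.min(),x.max()) if len(x) else None)
    print(v,r)
d=abs(S-S0).max(2)>40; ys,xs=np.nonzero(d[200:312,225:290]); print('diff px bbox',xs.min()+225,xs.max()+225,ys.min()+200,ys.max()+200,'median',np.median(xs)+225,np.median(ys)+200)
for nm,(x0,y0,x1,y1) in{'catch far':(306,178,326,198),'catch near':(352,190,376,210)}.items(): print(nm,(abs(S-S0).max(2)[y0:y1,x0:x1]>40).sum(),'of',(x1-x0)*(y1-y0))
a=np.radians(90.87)
for nm,c in(('side',s),('top',t)):
  for p in[(-35,38),(-5,38),(22,38),(46.1,32.1),(52,0),(46.1,-32.1),(22,-38),(-5,-38),(-35,-38)]:
    out=[]
    for o in(-3,0,3):
        q=np.array(p,float); n=np.array([0,1]) if abs(p[1])>35 else np.array([1,0]) if p[1]==0 else np.array([.7,.7*np.sign(p[1])]); q=q+o*n
        w=[525.5+np.cos(a)*q[0]-np.sin(a)*q[1],38+np.sin(a)*q[0]+np.cos(a)*q[1],8]; u,v=proj(c,[np.array(w)/1000])[0].round().astype(int); out.append(c['image'][v,u].tolist())
    print(nm,p,out)
```

```text
246 [(np.int64(252), np.int64(259)), (np.int64(250), np.int64(258))]
250 [(np.int64(251), np.int64(259)), (np.int64(250), np.int64(259))]
256 [(np.int64(252), np.int64(260)), (np.int64(251), np.int64(259))]
262 [(np.int64(252), np.int64(261)), (np.int64(251), np.int64(260))]
268 [(np.int64(253), np.int64(261)), (np.int64(252), np.int64(260))]
272 [(np.int64(253), np.int64(262)), (np.int64(252), np.int64(261))]
276 [(np.int64(251), np.int64(265)), (np.int64(251), np.int64(264))]
279 [(np.int64(251), np.int64(264)), (np.int64(250), np.int64(264))]
diff px bbox 248 265 243 283 median 252.0 261.0
catch far 231 of 400
catch near 369 of 480
side (-35, 38) [[33, 51, 81], [31, 49, 77], [70, 82, 103]]
side (-5, 38) [[33, 48, 77], [33, 49, 80], [20, 38, 70]]
side (22, 38) [[27, 45, 77], [32, 48, 78], [118, 124, 138]]
side (46.1, 32.1) [[201, 200, 201], [200, 200, 200], [252, 251, 250]]
side (52, 0) [[165, 166, 172], [235, 234, 235], [254, 252, 251]]
side (46.1, -32.1) [[33, 47, 75], [169, 171, 176], [239, 237, 239]]
side (22, -38) [[32, 50, 79], [30, 47, 77], [68, 80, 102]]
side (-5, -38) [[29, 47, 77], [25, 44, 75], [221, 221, 223]]
side (-35, -38) [[27, 46, 77], [27, 46, 77], [19, 37, 70]]
top (-35, 38) [[60, 70, 87], [60, 70, 87], [61, 71, 88]]
top (-5, 38) [[61, 72, 87], [60, 70, 86], [67, 77, 91]]
top (22, 38) [[60, 70, 86], [59, 69, 86], [83, 92, 105]]
top (46.1, 32.1) [[64, 73, 88], [59, 69, 86], [64, 71, 88]]
top (52, 0) [[87, 93, 103], [54, 65, 80], [58, 66, 84]]
top (46.1, -32.1) [[86, 92, 104], [54, 62, 80], [64, 74, 87]]
top (22, -38) [[54, 63, 80], [52, 63, 80], [76, 84, 97]]
top (-5, -38) [[49, 60, 75], [53, 65, 79], [75, 84, 97]]
top (-35, -38) [[51, 62, 78], [54, 66, 80], [75, 83, 95]]
```

```bash
python3 -c "
from h import *
print(ctrl.hand_in())"
```

```text
the job is handed in; nothing more can be done
None
```

I handed the job in at about 37 s: the board is seated and caught, the slot was stroked unbroken from eye to plain end at about 3 N, the scriber is upright in its stand and the bystanders are unmoved; the scribed mark doesn't show in the camera images, the catches were last seen sprung before the stroke, and I viewed 12 pictures against the limit of 10.

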